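# Unlock the slicer, run its carriage back and load a lime under the hand guard

### The arm

A 6-joint arm with a two-finger parallel gripper is mounted at the origin on a cart in front of the work surface, level with it; the furniture and walls round the work are solid. World frame = base frame: x ahead of the robot, y to its left, z up, the work surface at z = 0. Lengths are in m, angles in rad, forces in N, time in s.
With the tool pointing down it reaches from about 0.35 to 0.975 m from the base axis. Payload 4.9 kg.
Tool frame: the origin (TCP) lies at the very end of the fingers, on their centre line; the grasp point (between the pads) lies manip.grip_point_offset behind it (manip.grip_point_offset is the distance from the TCP to the grasp point, in m); z points along the fingers, y is the line along which they close (so a half turn about z gives the same grasp; the last joint's range is limited). The gripper opens to 85 mm and grips with 20 to 120 N. Pads are 22 mm wide; open, the fingers measure 114 mm over their backs; the gripper's body (76 mm by 85 mm) begins 54 mm behind the grasp point. The pads swing forward as they close: fully open they stand 13 mm farther back than shut.
Start: joints at [1.051, 0.053, 1.613, -0, 1.476, -0.119], TCP at [0.244, 0.575, 0.231] pointing down, gripper open.
Joint ranges: [-3.01, 3.01], [-1.01, 2.22], [0.06, 2.58], [-1.02, 4.17], [0.09, 2.62], [-3.14, 3.14]. Speed limits (rad/s): [2.57, 2.57, 3.14, 3.14, 3.14, 3.14].

### API

Orientations are given as a unit quaternion [w, x, y, z].
In Python, from plant import manip gives the robot as it stands.
- The arm moves only by the shell command python3 -m crank 'ROWS' [OPENING]. ROWS is JSON, a list of rows, each an object of numbers: "x", "y", "z": the shift along the tool's x, y, z in cm; "turn": the turn about the tool's z in rad. In form: [{"x": .., "y": .., "z": .., "turn": ..}, ...]. A call has 1 to 5 rows; each row shifts and turns the commanded pose from where the row before left it, along the tool's axes as they then stand; what a row does not reach is not made up. A row lasts 1/10 s, in which the tool goes at most 50 mm and 8.59 degrees, less where a joint would pass 70% of its speed; a pose out of reach is approached as far as the arm can. A call with a gripper value outside its range is refused whole. OPENING is the opening in per cent of the stroke, from 0 (shut) to 100 (fully open), set as the call begins (- or left out, the last holds). The fingers move at their own pace and stop on an object; the grip force is fixed at half the most. Time passes only in rows, so rows that do not move let the fingers close. It gives the time, the measured TCP pose, the force, the opening and the grip force at its end, in the units of the state.
- manip.state(): the state, without advancing time (a new reading comes with each control period).
- manip.grab_frame(name): name is "side" or "top"; returns (picture, depth): 400x640x3 uint8, red, green, blue; 400x640 float32, m along the optical axis (not along the pixel's ray), 0 where there is no reading.
- manip.camera_model(name): a dict with "mtx" (3x3 intrinsics, pixels), "world_to_cam" (4x4, takes a point from world to camera coordinates). Camera axes: x right, y down, z forward; pixel columns grow to the right and rows downward; lengths in m; the calibration is good to about 2 mm. A picture is of the moment at which its call begins. camera_model takes no time and is no camera call.
- manip.job_done(): hands the job in; it is judged then, once.
The state is a dict: "time": time; "joint_pos": joint angles; "joint_vel": joint speeds; "joint_efforts": joint torques, N m; "tool_pos": TCP position; "tool_rot": TCP orientation; "contact_force": force on the tool from outside, world axes, zero at the start; "ft_torque": the same for the moment, N m; "gripper_width": opening from 0.0 (shut) to 1.0 (fully open); "grasp_force": force on a finger pad.
Only numpy, scipy, OpenCV 4.12 (cv2) and the standard library are available. Lean on these libraries where they do the work, as an engineer would, in place of code of your own. Each camera call takes 0.05 s, during which the arm holds its last target. There are 200 camera calls.

### The job

The vegetable slicer was put away with its carriage locked over the blade. Draw the thumb lock fully out, slide the carriage right back to its stop at the run-in end, then put the lime (the smaller fruit, not the lemon) into the hopper and set the hand guard down squarely on the hopper so that its flange sits flat on the rim. Leave the lock drawn out and do not disturb the lemon, the garlic or the bottle.

Things in the scene. Friction and masses are not known exactly. Their poses are not given: they have to be found in the camera images.
- slicer: The slicer's fixed frame: aluminium rails and a steel deck on feet, 150 x 368 mm, seen from above; origin on the worktop under its middle. Axes: z up; y along the frame, from the blade end (where the carriage is parked) to the run-in end; x across, away from the side that bears the lock. Deck 50 mm above the worktop
- hopper (a point): Centre of the mouth, at rim level, of the grey rectangular hopper on the slicer's carriage; moves with it; axes as slicer. Inside 104 mm (x) by 68 mm (y), walls 3 mm, open at top and bottom: the rim is 66 mm above the deck (116 mm above the worktop) and fruit put in lies on the deck
- carriage_grip (a point): Centre of the top bar of the carriage's grip, on the run-in side (+y) of the hopper: level bar 14 mm wide (x), 46 mm long (y), 16 mm high, its top 8 mm below the hopper rim, free on both x sides. Slide the carriage by it along y. Axes as slicer
- carriage (a joint): Slide of the carriage along the frame, m: about 0 parked over the blade, 0.150 at its stop at the run-in end (grows toward +y). Moves against about 2 N of friction and stays where it is left. While the lock is in, it cannot move
- lock_tab (a point): Middle of the lock's upright black thumb tab, 20 mm (x) by 14 mm (y), beside the frame near its blade end. Its top is 15 mm above this point; two low guide ears stand on its y sides, their tops 23 mm below this point. Drawing the lock out moves the tab toward -x (away from the frame). Axes as slicer
- lock (a joint): Slide of the lock, m: about 0 pushed in, its tongue in a notch of the carriage (8 mm deep); 0.022 drawn fully out. Friction about 1.5 N; stays where it is left
- guard_grip (a point): Middle of the bar grip on the loose black hand guard, upright on the worktop. Bar 64 mm (x) by 20 mm (y), top 13 mm above this point. Below it a flange 122 (x) by 86 (y) by 6 mm, underside 26 mm below this point, and under that a boss 94 (x) by 58 (y) mm, 12 mm deep, that enters the hopper mouth with 5 mm play. Its x goes along the hopper's x, either way round. 0.15 kg
- lime_mid (a point): Centre of the loose lime, 60 mm (along its x) by 48 by 48 mm, lying on the worktop. It can roll
- lemon_mid (a point): Centre of the lemon, 71 mm (along its x) by 53 by 51 mm, close to one end of the lime; to be left alone
- garlic_mid (a point): Middle of the garlic bulb, 56 mm wide and high, close to the other end of the lime; to be left alone
- oil_bottle_mid (a point): Middle of the tall bottle, 62 mm across, 238 mm high, standing behind the work; to be left alone. Wall cabinets overhang the back of the worktop from about x = 0.58 m on, their undersides about 0.48 m up: keep the wrist in front of them
Mind the look-alikes: they are no part of the job. Leave any turquoise look-alike of the part that bears guard_grip alone.

How it is judged:
On the way, in this order (a step that is already met when the one before it is completed fails the run):
1. the lock is drawn out while the carriage is still parked (value of joint lock above 0.018 m and value of joint carriage below 0.015 m), for 0.1 s.
2. the carriage stands at its stop at the run-in end (value of joint carriage above 0.142 m), for 0.2 s.
3. the lime lies in the hopper (x of lime_mid in the frame of hopper between -0.04 and 0.04 m and y of lime_mid in the frame of hopper between -0.025 and 0.025 m and z of lime_mid in the frame of hopper below -0.028 m and value of joint carriage above 0.142 m), for 0.2 s.
At the end, for the whole second after the job is handed in: the lock is drawn out (over 16 mm), the carriage is within 10 mm of its stop at the run-in end and still, the lime is inside the hopper on the deck, and the hand guard sits flat on the hopper rim (centred within 11 mm, level within 0.06 rad, its grip 22 to 30 mm above the rim) (value of joint lock above 0.016 m and value of joint carriage above 0.14 m and x of lime_mid in the frame of hopper between -0.04 and 0.04 m and y of lime_mid in the frame of hopper between -0.025 and 0.025 m and z of lime_mid in the frame of hopper below -0.028 m and horizontal distance between guard_grip and hopper below 0.011 m and z of guard_grip in the frame of hopper between 0.022 and 0.03 m and angle between guard_grip's own z axis and vertical below 0.06 rad and angle between the x axis of guard_grip and the x axis of hopper, either way round below 0.25 rad and velocity of joint carriage between -0.01 and 0.01 m/s); the robot touches nothing.
It fails at once if the lemon is moved more than 30 mm (distance of lemon_mid from where it was at the start of the episode above 0.03 m).
It fails at once if the garlic is moved more than 30 mm (distance of garlic_mid from where it was at the start of the episode above 0.03 m).
It fails at once if the bottle is moved more than 30 mm (distance of oil_bottle_mid from where it was at the start of the episode above 0.03 m).
It also fails if it takes over 69 s, if anything falls off the work surface, if the arm or the gripper's body presses on something with over 40 N, if the wrist force passes 120 N, or if a joint passes its speed limit or range.

## Working session

There is one attempt and no reset: what is moved stays moved. The work goes in short steps, Python scripts to look and compute and a shell command to move; the robot and the scene stay as the last step left them, time stands still between calls to the robot, and variables do not carry over. Pictures are saved under pics/ and viewed, at most 10 in all, crops included, and the job is handed in when it is done.

```bash
ls; mkdir -p pics; cat > h.py <<'E'
import numpy as np, cv2
from plant import manip
def grab(n,tag):
    im,d=manip.grab_frame(n); cv2.imwrite(f'pics/{n}_{tag}.png',im[:,:,::-1]); np.save(f'/tmp/{n}.npy',d); return im,d
def cloud(n,d):
    c=manip.camera_model(n);K=np.array(c['mtx']);T=np.linalg.inv(np.array(c['world_to_cam']))
    v,u=np.mgrid[:d.shape[0],:d.shape[1]]
    P=np.stack([(u-K[0,2])/K[0,0]*d,(v-K[1,2])/K[1,1]*d,d],-1)
    W=P@T[:3,:3].T+T[:3,3]; W[d<=0]=np.nan; return W
E
python3 - <<'E'
from h import *
for n in('top','side'):
    im,d=grab(n,'0'); c=manip.camera_model(n);T=np.linalg.inv(np.array(c['world_to_cam']));print(n,T.round(3),c['mtx'],(d>0).mean())
s=manip.state();print(s, manip.grip_point_offset)
E
```

```text
pics
top [[ 0.11  -0.974  0.2    0.301]
 [-0.994 -0.108  0.02   0.116]
 [ 0.002 -0.201 -0.98   1.259]
 [ 0.     0.     0.     1.   ]] [[386.0776476   0.        320.4349189]
 [  0.        386.0776476 202.1107666]
 [  0.          0.          1.       ]] 0.99623828125
side [[ 0.71  -0.409  0.573 -0.256]
 [-0.704 -0.435  0.562 -0.643]
 [ 0.019 -0.802 -0.597  0.9  ]
 [ 0.     0.     0.     1.   ]] [[416.68095737   0.         327.39072165]
 [  0.         416.68095737 204.28777898]
 [  0.           0.           1.        ]] 0.99619921875
{'time': 0.1, 'joint_pos': array([ 1.05098086e+00,  5.33385040e-02,  1.61418693e+00, -4.23144600e-05,
        1.47596467e+00, -1.19048012e-01]), 'joint_vel': array([-9.57891545e-05, -2.10610194e-03, -2.55078408e-03,  6.09224952e-04,
       -6.64958932e-04,  3.02660349e-04]), 'joint_efforts': array([ 6.80890153e-04, -3.94903779e+01, -3.71364999e+01, -5.47167474e-05,
        3.90527493e-03,  1.28844792e-05]), 'tool_pos': array([0.24358201, 0.57496316, 0.23013833]), 'tool_rot': array([-2.77930492e-04,  1.99043322e-01,  9.79990232e-01, -9.07346422e-04]), 'contact_force': array([-0.3737483 ,  0.7507108 , -0.28071747]), 'ft_torque': array([-0.01744547, -0.01774888,  0.00076627]), 'grasp_force': 0.0, 'gripper_width': 1.002112299223419} 0.0187
```

View pics/top_0.png

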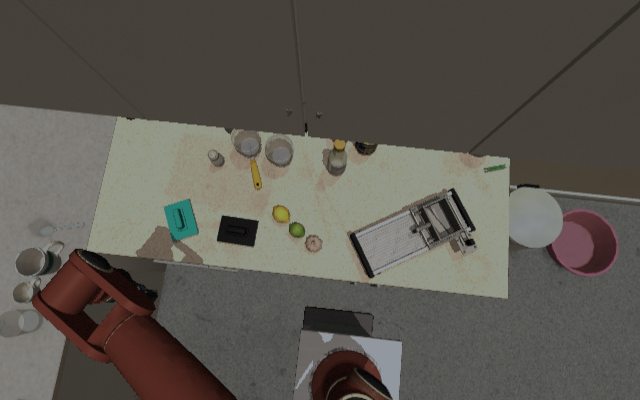

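View pics/side_0.png

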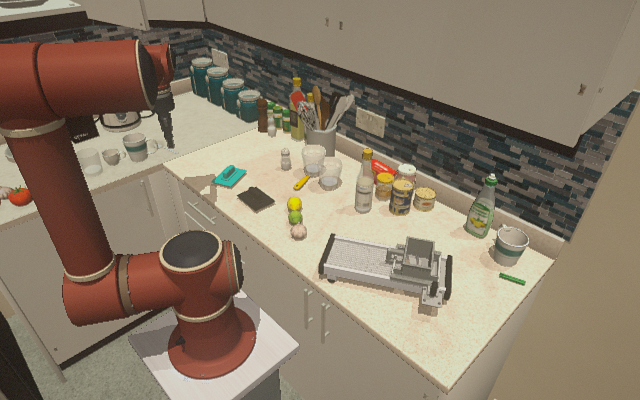

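The top view shows the slicer at (352–475, 190–275), with its blade end to the right and the lock near (468,243). The black guard is at (238,231) and the turquoise look-alike at (181,220). The lime is at (297,230), between the lemon (281,214) and the garlic (314,243). Next I measure these with the depth readings.

```bash
python3 - <<'E'
from h import *
C={n:cloud(n,np.load(f'/tmp/{n}.npy')) for n in('top','side')}
I={n:cv2.imread(f'pics/{n}_0.png') for n in C}
for n in C:
    W=C[n];hsv=cv2.cvtColor(I[n],cv2.COLOR_BGR2HSV)
    work=(W[...,0]>.25)&(W[...,0]<.75)&(abs(W[...,1])<.6)
    print(n,'table z',np.nanmedian(W[work&(abs(W[...,2])<.02)][:,2]))
    for nm,lo,hi in(('lime',(33,90,30),(60,255,255)),('lemon',(22,120,120),(32,255,255))):
        m=cv2.inRange(hsv,lo,hi)>0
        m&=work&(W[...,2]>.008)
        k,l,st,ce=cv2.connectedComponentsWithStats(m.astype(np.uint8))
        for i in range(1,k):
            if st[i,4]>30:
                p=W[l==i];print(nm,st[i],p[p[:,2]>np.nanmax(p[:,2])-.012].mean(0).round(4),np.nanmax(p[:,2]).round(4), 'bbox',np.nanmin(p,0).round(3),np.nanmax(p,0).round(3))
    # height clusters
    m=work&(W[...,2]>.012)
    k,l,st,ce=cv2.connectedComponentsWithStats(m.astype(np.uint8))
    for i in range(1,k):
        if st[i,4]>100:
            p=W[l==i];q=p[:,:2].astype(np.float32);r=cv2.minAreaRect(q);print('cl',st[i],np.round(r[0],4),np.round(r[1],4),round(r[2],2),'zmax',np.nanpercentile(p[:,2],[50,99]).round(4))
W=C['top']
cv2.imwrite('pics/crop_a.png',np.hstack([cv2.resize(I['top'][180:285,345:485],None,fx=2.8,fy=2.8,interpolation=cv2.INTER_CUBIC),cv2.resize(I['side'][225:330,315:455],None,fx=2.8,fy=2.8,interpolation=cv2.INTER_CUBIC)]))
E
```

```text
top table z 0.0007417695985534323
lime [289 223  16  14 184] [0.4521 0.2066 0.0452] 0.0528 bbox [0.432 0.182 0.026] [0.475 0.233 0.053]
lemon [336 142   9   7  31] [0.6732 0.1012 0.2383] 0.2435 bbox [0.666 0.089 0.234] [0.684 0.113 0.243]
lemon [252 162   9  27 121] [0.6211 0.3662 0.0166] 0.0227 bbox [0.58  0.346 0.009] [0.667 0.384 0.023]
lemon [274 207  15  16 186] [0.4973 0.2642 0.0482] 0.0558 bbox [0.473 0.238 0.027] [0.521 0.287 0.056]
cl [    0     0   640   177 87050] [0.6651 0.0633] [0.1698 1.0734] 0.01 zmax [0.7804 0.9348]
cl [208 150  16  17 197] [0.6551 0.4964] [0.0372 0.0404] 68.63 zmax [0.0673 0.0923]
cl [251 160  11  30 173] [0.6255 0.3678] [0.1045 0.0238] 18.23 zmax [0.0163 0.0219]
cl [ 350  189  128   90 5578] [ 0.4578 -0.1706] [0.2048 0.3683] 30.72 zmax [0.0544 0.1181]
cl [173 199  26  43 705] [0.4466 0.5845] [0.1234 0.0817] 24.57 zmax [0.0197 0.0556]
cl [272 206  18  17 251] [0.4977 0.2647] [0.0528 0.0551] 6.04 zmax [0.0443 0.0532]
cl [217 216  42  31 992] [0.4296 0.3984] [0.1212 0.0854] 87.17 zmax [0.0194 0.0539]
cl [289 223  16  15 203] [0.4524 0.2074] [0.0458 0.0
[... 1081 characters left out ...]
zmax [0.2443 0.2827]
cl [ 301  145   42   44 1075] [0.7075 0.3407] [0.2125 0.0971] 79.08 zmax [0.0728 0.1031]
cl [281 148  10  21 174] [0.6536 0.4911] [0.0348 0.037 ] 49.37 zmax [0.0515 0.088 ]
cl [355 148  19  64 888] [0.6728 0.0949] [0.0514 0.0565] 8.04 zmax [0.1209 0.2378]
cl [212 165  35  22 358] [0.4503 0.5753] [0.1324 0.0802] 14.26 zmax [0.0178 0.0509]
cl [390 184  17  29 313] [0.7415 0.0056] [0.0166 0.0587] 0.9 zmax [0.0654 0.1095]
cl [237 187  38  24 496] [0.4294 0.3944] [0.1252 0.0894] 87.63 zmax [0.0176 0.0506]
cl [287 197  20  42 531] [0.4531 0.1989] [0.1883 0.0526] 55.16 zmax [0.0347 0.0529]
cl [ 318  233  135   75 5993] [ 0.4584 -0.1746] [0.2074 0.3689] 31.0 zmax [0.0548 0.1162]
```

View pics/crop_a.png

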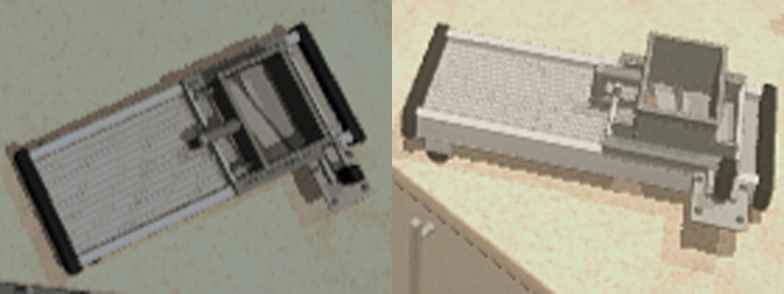

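The crop shows the slicer with its run-in end to the left and the carriage on the blade end. The grip bar is on the hopper's run-in side at about (210,135) in the crop, and the lock bracket with its black tab is at the lower right (345,175).

```bash
python3 - <<'E'
from h import *
th=np.deg2rad(30.85);R=np.array([[np.cos(th),-np.sin(th)],[np.sin(th),np.cos(th)]])
I={n:cv2.imread(f'pics/{n}_0.png') for n in('top','side')}
for n in('top','side'):
    W=cloud(n,np.load(f'/tmp/{n}.npy'));m=(W[...,2]>.012)&(W[...,2]<.14)&(W[...,0]>.25)&(W[...,0]<.65)&(W[...,1]>-.4)&(W[...,1]<.06)
    P=W[m];q=(P[:,:2]-[.458,-.172])@R
    print(n,'y',np.percentile(q[:,1],[0.1,.5,99.5,99.9]).round(4))
    for y0 in(-.15,-.05,.05,.15):
        s=abs(q[:,1]-y0)<.02; s&=P[:,2]<.065; print(' x@',y0,np.percentile(q[s,0],[1,50,99]).round(4))
    s=P[:,2]>.111;print('rim',q[s].min(0).round(4),q[s].max(0).round(4),np.median(P[s,2]))
    s=(P[:,2]>.098)&(P[:,2]<.111);print('grip x,y,z');
    g=s&(q[:,1]>.0)&(abs(q[:,0])<.03);print(q[g].min(0),q[g].max(0),g.sum())
    s=(q[:,0]<-.085);v=I[n].max(-1)[m];
    print('lock side pts');o=np.argsort(-P[:,2]*s)[:25]
    t=s&(v<70)&(P[:,2]>.03);print('dark',t.sum(),np.c_[q[t],P[t,2],v[t]].round(3)[:: max(1,t.sum()//25)])
    print(np.c_[q[s],P[s,2],v[s]].round(3)[::6][:40])
E
```

```text
top y [-0.1817 -0.1794  0.1844  0.1849]
 x@ -0.15 [-0.1008  0.0037  0.0981]
 x@ -0.05 [-0.0246  0.0212  0.0839]
 x@ 0.05 [-0.0384  0.0283  0.0964]
 x@ 0.15 [-0.0378  0.0295  0.0971]
rim [-0.0755 -0.1331] [ 0.0863 -0.0007] 0.11615725186121129
grip x,y,z
[0.02293991 0.0006382 ] [0.02953213 0.00314065] 4
lock side pts
dark 1 [[-0.089 -0.151  0.061 60.   ]]
[[-8.60e-02 -1.52e-01  6.30e-02  1.12e+02]
 [-9.00e-02 -1.54e-01  6.30e-02  7.50e+01]
 [-9.00e-02 -1.48e-01  6.00e-02  1.32e+02]
 [-8.70e-02 -1.33e-01  5.90e-02  1.35e+02]
 [-9.50e-02 -1.50e-01  5.80e-02  1.17e+02]
 [-8.80e-02 -1.27e-01  6.10e-02  1.32e+02]
 [-9.60e-02 -1.45e-01  5.90e-02  1.35e+02]
 [-8.70e-02 -1.19e-01  5.60e-02  1.07e+02]
 [-9.40e-02 -1.33e-01  6.40e-02  1.36e+02]
 [-8.60e-02 -1.08e-01  6.00e-02  9.10e+01]
 [-9.40e-02 -1.26e-01  5.70e-02  1.35e+02]
 [-1.01e-01 -1.43e-01  5.80e-02  1.38e+02]
 [-9.60e-02 -1.24e-01  5.80e-02  1.34e+02]
 [-9.40e-02 -1.11e-01  5.80e-02  1.20e+02]
 [-1.01e-01 -1.27e-01  6.20e-02  1.35e+02]
 [-9.90e-02 -1.07e-01  6.10e-02  1.28e+02]]
side y [-0.1853 -0.1836  0.1785  0.1815]
 x@ -0.15 [-0.
[... 492 characters left out ...]
  1.58e+02]
 [-9.20e-02 -1.35e-01  6.20e-02  1.93e+02]
 [-1.00e-01 -1.13e-01  6.10e-02  1.97e+02]
 [-9.60e-02 -1.28e-01  6.10e-02  1.88e+02]
 [-9.20e-02 -1.43e-01  6.10e-02  1.87e+02]
 [-8.50e-02 -1.58e-01  5.80e-02  1.70e+02]
 [-1.01e-01 -1.21e-01  6.10e-02  1.91e+02]
 [-9.60e-02 -1.36e-01  5.90e-02  1.90e+02]
 [-9.00e-02 -1.51e-01  5.70e-02  1.73e+02]
 [-1.04e-01 -1.21e-01  6.00e-02  1.40e+02]
 [-9.80e-02 -1.36e-01  5.80e-02  1.91e+02]
 [-9.60e-02 -1.51e-01  6.00e-02  1.86e+02]
 [-1.00e-01 -1.32e-01  5.40e-02  1.27e+02]
 [-1.00e-01 -1.46e-01  5.90e-02  1.86e+02]
 [-9.70e-02 -1.61e-01  6.00e-02  1.91e+02]
 [-1.00e-01 -1.54e-01  5.80e-02  1.86e+02]
 [-1.01e-01 -1.59e-01  5.70e-02  1.70e+02]]
```

```bash
cat >> h.py <<'E'
th=np.deg2rad(30.85);R=np.array([[np.cos(th),-np.sin(th)],[np.sin(th),np.cos(th)]]);O=np.array([.4816,-.158])
def s2w(p): return O+R@np.array(p)
E
python3 - <<'E'
from h import *
for n in('top','side'):
    I=cv2.imread(f'pics/{n}_0.png')
    W=cloud(n,np.load(f'/tmp/{n}.npy'));m=(W[...,2]>.012)&(W[...,2]<.14)&(W[...,0]>.25)&(W[...,0]<.7)&(W[...,1]>-.45)&(W[...,1]<.1)
    P=W[m];q=(P[:,:2]-O)@R;v=I[m].max(-1)
    print(n)
    # yaw check via long silhouette edges
    ys=np.arange(.04,.17,.01)
    for f,nm in((lambda a:np.percentile(a,98),'+'),(lambda a:np.percentile(a,2),'-')):
        e=[f(q[(abs(q[:,1]-y)<.006)&(P[:,2]>.045),0]) for y in ys];print('edge',nm,np.polyfit(ys,e,1).round(4),np.round(np.median(e),4))
    s=(q[:,0]<-.08)&(P[:,2]>.07);print('tab?',np.c_[q[s],P[s,2],v[s]].round(3))
    s=(P[:,2]>.113)&(abs(q[:,0])<.07);print('rim',np.percentile(q[s],[2,98],axis=0).round(4))
    s=(P[:,2]>.09)&(P[:,2]<.125)&(abs(q[:,0])<.035)&(q[:,1]>-.05)&(q[:,1]<.06);print('grip',np.c_[q[s],P[s,2]].round(3)[:40])
E
```

```text
top
edge + [0.9119 0.0496] 0.0684
edge - [ 0.0079 -0.0644] -0.0633
tab? [[-8.10e-02 -1.45e-01  7.20e-02  1.32e+02]
 [-8.20e-02 -1.34e-01  7.30e-02  7.90e+01]
 [-8.60e-02 -1.42e-01  7.40e-02  9.80e+01]
 [-8.70e-02 -1.45e-01  7.10e-02  1.14e+02]
 [-8.10e-02 -1.25e-01  7.00e-02  1.08e+02]
 [-8.40e-02 -1.29e-01  7.30e-02  8.20e+01]
 [-8.50e-02 -1.33e-01  7.00e-02  7.80e+01]
 [-8.60e-02 -1.36e-01  7.00e-02  6.30e+01]
 [-8.90e-02 -1.37e-01  8.90e-02  5.90e+01]
 [-8.90e-02 -1.33e-01  1.06e-01  2.90e+01]
 [-9.00e-02 -1.36e-01  1.06e-01  1.50e+01]
 [-9.20e-02 -1.38e-01  1.06e-01  2.70e+01]
 [-8.30e-02 -1.20e-01  7.10e-02  1.13e+02]
 [-8.90e-02 -1.34e-01  7.20e-02  2.90e+01]
 [-8.90e-02 -1.31e-01  8.60e-02  4.00e+00]
 [-9.00e-02 -1.28e-01  1.00e-01  2.00e+00]
 [-9.00e-02 -1.26e-01  1.11e-01  1.00e+01]
 [-9.10e-02 -1.30e-01  1.11e-01  1.80e+01]
 [-9.30e-02 -1.34e-01  1.06e-01  2.60e+01]
 [-9.40e-02 -1.36e-01  1.09e-01  2.90e+01]
 [-9.60e-02 -1.41e-01  1.03e-01  7.20e+01]
 [-8.60e-02 -1.20e-01  7.50e-02  1.38e+02]
 [-9.00e-02 -1.29e-01  7.40e-02  2.40e+01]
 [-9.10e-02 -1.29e-01  8.10e-02  4.00e+
[... 7975 characters left out ...]
06]
 [ 0.007 -0.048  0.114]
 [ 0.001  0.     0.103]
 [-0.003 -0.003  0.108]
 [-0.003 -0.006  0.108]
 [-0.001 -0.008  0.107]
 [-0.001 -0.011  0.108]
 [-0.002 -0.014  0.11 ]
 [ 0.    -0.016  0.108]
 [ 0.    -0.019  0.109]
 [ 0.004 -0.022  0.106]
 [ 0.004 -0.024  0.107]
 [ 0.003 -0.027  0.109]
 [ 0.008 -0.03   0.105]
 [ 0.005 -0.049  0.112]
 [-0.003 -0.     0.103]
 [-0.002 -0.003  0.103]
 [-0.004 -0.006  0.105]
 [-0.003 -0.009  0.105]
 [-0.005 -0.011  0.107]
 [-0.005 -0.014  0.108]
 [-0.004 -0.017  0.108]
 [-0.001 -0.02   0.106]
 [-0.006 -0.022  0.111]
 [ 0.001 -0.025  0.106]
 [ 0.    -0.028  0.107]
 [ 0.    -0.03   0.108]
 [ 0.    -0.033  0.108]
 [ 0.002 -0.036  0.107]
 [ 0.003 -0.038  0.107]]
```

Measurements agree with the given sizes: hopper at slicer (0, −0.0855), tab at (−0.099, −0.1355) with its top at z = 0.108. Turning tool +2.2 rad makes tool x = slicer x and tool y = −slicer y. I start moving now.

```bash
cat >> h.py <<'E'
def st():
    s=manip.state();p=s['tool_pos'];w,x,y,z=s['tool_rot']
    q=(p[:2]-O)@R; ty=np.array([2*(x*y-w*z),1-2*(x*x+z*z)])
    print('t %.1f slicer xyz %s world %s toolY vs -slicerY deg %.2f F %s open %.3f grip %.1f q6 %.2f'%(s['time'],np.r_[q,p[2]].round(4),p.round(4),(np.rad2deg(np.arctan2(ty[1],ty[0]))+59.15+180)%360-180,np.round(s['contact_force'],1),s['gripper_width'],s['grasp_force'],s['joint_pos'][5]))
E
T='{"turn":0.147}'; python3 -m crank '[{"turn":0.147},{"turn":0.147},{"turn":0.147},{"turn":0.147},{"turn":0.147}]' 50
python3 -m crank '[{"turn":0.147},{"turn":0.147},{"turn":0.147},{"turn":0.147},{"turn":0.147}]'
python3 -m crank '[{"turn":0.147},{"turn":0.147},{"turn":0.147},{"turn":0.147},{"turn":0.147}]'
python3 -c 'from h import *;st()'
```

```text
t 0.1 slicer xyz [0.1715 0.7513 0.2301] world [0.2436 0.575  0.2301] toolY vs -slicerY deg 126.19 F [-0.4  0.8 -0.3] open 1.002 grip 0.0 q6 -0.12schema error: expected keys x, y, z, turn
schema error: expected keys x, y, z, turn
schema error: expected keys x, y, z, turn
```

All four keys are required.

```bash
python3 -m crank '[{"x":0,"y":0,"z":0,"turn":0.147},{"x":0,"y":0,"z":0,"turn":0.147},{"x":0,"y":0,"z":0,"turn":0.147},{"x":0,"y":0,"z":0,"turn":0.147},{"x":0,"y":0,"z":0,"turn":0.147}]' 50
python3 -m crank '[{"x":0,"y":0,"z":0,"turn":0.147},{"x":0,"y":0,"z":0,"turn":0.147},{"x":0,"y":0,"z":0,"turn":0.147},{"x":0,"y":0,"z":0,"turn":0.147},{"x":0,"y":0,"z":0,"turn":0.147}]'
python3 -m crank '[{"x":0,"y":0,"z":0,"turn":0.147},{"x":0,"y":0,"z":0,"turn":0.147},{"x":0,"y":0,"z":0,"turn":0.147},{"x":0,"y":0,"z":0,"turn":0.147},{"x":0,"y":0,"z":0,"turn":0.147}]'
python3 -c 'from h import *;st()'
```

```text
time: 0.6
tool_pos: [0.2437, 0.5751, 0.2305]
tool_rot: [0.0, 0.54, 0.841, -0.001]
contact_force: [0.1, -0.8, 0.4]
gripper_width: 0.497
grasp_force: 0.0
time: 1.1
tool_pos: [0.2436, 0.5751, 0.2305]
tool_rot: [0.0, 0.807, 0.591, -0.001]
contact_force: [0.5, 0.6, -0.0]
gripper_width: 0.5
grasp_force: 0.0
time: 1.6
tool_pos: [0.2436, 0.5751, 0.2305]
tool_rot: [0.0, 0.965, 0.262, -0.0]
contact_force: [-0.7, -0.2, 0.1]
gripper_width: 0.498
grasp_force: 0.0
t 1.6 slicer xyz [0.1716 0.7514 0.2305] world [0.2436 0.5751 0.2305] toolY vs -slicerY deg -0.50 F [-0.7 -0.2  0.1] open 0.498 grip 0.0 q6 2.09
```

```bash
python3 -m crank '[{"x":-1.42,"y":4.67,"z":0,"turn":0},{"x":-1.42,"y":4.67,"z":0,"turn":0},{"x":-1.42,"y":4.67,"z":0,"turn":0},{"x":-1.42,"y":4.67,"z":0,"turn":0},{"x":-1.42,"y":4.67,"z":0,"turn":0}]' >/dev/null
python3 -m crank '[{"x":-1.42,"y":4.67,"z":0,"turn":0},{"x":-1.42,"y":4.67,"z":0,"turn":0},{"x":-1.42,"y":4.67,"z":0,"turn":0},{"x":-1.42,"y":4.67,"z":0,"turn":0},{"x":-1.42,"y":4.67,"z":0,"turn":0}]' >/dev/null
python3 -m crank '[{"x":-1.42,"y":4.67,"z":0,"turn":0},{"x":-1.42,"y":4.67,"z":0,"turn":0},{"x":-1.42,"y":4.67,"z":0,"turn":0},{"x":-1.42,"y":4.67,"z":0,"turn":0},{"x":-1.42,"y":4.67,"z":0,"turn":0}]' >/dev/null
python3 -m crank '[{"x":-1.42,"y":4.67,"z":0,"turn":0},{"x":-1.42,"y":4.67,"z":0,"turn":0},{"x":-1.42,"y":4.67,"z":0,"turn":0},{"x":0,"y":0,"z":0,"turn":0},{"x":0,"y":0,"z":0,"turn":0}]' >/dev/null
python3 -c 'from h import *;st()'
```

```text
t 3.6 slicer xyz [-0.0865 -0.0885  0.2302] world [ 0.4527 -0.2784  0.2302] toolY vs -slicerY deg -0.25 F [-0.5  1.1  0.4] open 0.505 grip 0.0 q6 0.35
```

```bash
python3 -m crank '[{"x":-1.25,"y":4.7,"z":0,"turn":0},{"x":0,"y":0,"z":4,"turn":0},{"x":0,"y":0,"z":4,"turn":0},{"x":0,"y":0,"z":3,"turn":0},{"x":0,"y":0,"z":2,"turn":0}]' >/dev/null
python3 -m crank '[{"x":0,"y":0,"z":2,"turn":0},{"x":0,"y":0,"z":0,"turn":0},{"x":0,"y":0,"z":0,"turn":0}]' >/dev/null
python3 -c 'from h import *;st()'
python3 -m crank '[{"x":0,"y":0,"z":0,"turn":0},{"x":0,"y":0,"z":0,"turn":0},{"x":0,"y":0,"z":0,"turn":0},{"x":0,"y":0,"z":0,"turn":0},{"x":0,"y":0,"z":0,"turn":0}]' 0 >/dev/null
python3 -c 'from h import *;st()'
```

```text
t 4.4 slicer xyz [-0.0978 -0.1344  0.0817] world [ 0.4665 -0.3235  0.0817] toolY vs -slicerY deg -0.08 F [-0.4  1.   0.4] open 0.500 grip 0.0 q6 0.30
t 4.9 slicer xyz [-0.0979 -0.1357  0.0833] world [ 0.4671 -0.3247  0.0833] toolY vs -slicerY deg -0.16 F [-3.2  3.6  6.5] open 0.148 grip 60.5 q6 0.30
```

Gripped on the tab (about 13 mm). Next I pull it out.

```bash
python3 -m crank '[{"x":-0.4,"y":0,"z":0,"turn":0},{"x":-0.4,"y":0,"z":0,"turn":0},{"x":-0.4,"y":0,"z":0,"turn":0},{"x":-0.4,"y":0,"z":0,"turn":0},{"x":-0.4,"y":0,"z":0,"turn":0}]' |grep force
python3 -c 'from h import *;st()'
python3 -m crank '[{"x":-0.3,"y":0,"z":0,"turn":0},{"x":0,"y":0,"z":0,"turn":0}]' |grep force
python3 -c 'from h import *;st()'
```

```text
contact_force: [-0.9, 5.0, 5.9]
grasp_force: 60.4
t 5.4 slicer xyz [-0.1177 -0.1356  0.0833] world [ 0.4501 -0.3347  0.0833] toolY vs -slicerY deg -0.16 F [-0.9  5.   5.9] open 0.149 grip 60.4 q6 0.26
contact_force: [7.3, 7.3, 4.1]
grasp_force: 59.9
t 5.6 slicer xyz [-0.1185 -0.1355  0.0832] world [ 0.4494 -0.3351  0.0832] toolY vs -slicerY deg -0.20 F [7.3 7.3 4.1] open 0.149 grip 59.9 q6 0.26
```

```bash
python3 -m crank '[{"x":-0.3,"y":0,"z":0,"turn":0},{"x":0,"y":0,"z":0,"turn":0},{"x":0,"y":0,"z":0,"turn":0}]' |grep force
python3 -c 'from h import *;st()'
python3 -m crank '[{"x":0,"y":0,"z":0,"turn":0},{"x":0,"y":0,"z":0,"turn":0},{"x":0,"y":0,"z":0,"turn":0},{"x":0,"y":0,"z":0,"turn":0}]' 50 |grep force
python3 -c 'from h import *;st()'
python3 -m crank '[{"x":0,"y":0,"z":-3,"turn":0},{"x":0,"y":0,"z":-4,"turn":0},{"x":0,"y":0,"z":-2,"turn":0},{"x":0,"y":0,"z":0,"turn":0}]' 
python3 -c '
from h import *
st();im,d=grab("side","1");W=cloud("side",d);m=(W[...,2]>.1)&(W[...,2]<.113);q=(W[m][:,:2]-O)@R;s=(q[:,0]<-.075)&(q[:,0]>-.17)&(abs(q[:,1]+.136)<.02);print(q[s].min(0),q[s].max(0))'
```

```text
contact_force: [17.2, 12.3, 1.5]
grasp_force: 59.5
t 5.9 slicer xyz [-0.1185 -0.1355  0.0832] world [ 0.4493 -0.3351  0.0832] toolY vs -slicerY deg -0.17 F [17.2 12.3  1.5] open 0.153 grip 59.5 q6 0.25
contact_force: [0.4, -0.1, -0.0]
grasp_force: 0.0
t 6.3 slicer xyz [-0.1248 -0.1354  0.0814] world [ 0.4438 -0.3382  0.0814] toolY vs -slicerY deg -0.18 F [ 0.4 -0.1 -0. ] open 0.502 grip 0.0 q6 0.25
time: 6.7
tool_pos: [0.4457, -0.34, 0.1759]
tool_rot: [0.004, 0.964, 0.264, 0.002]
contact_force: [0.4, -0.2, 0.4]
gripper_width: 0.504
grasp_force: 0.0
t 6.7 slicer xyz [-0.1242 -0.1378  0.1759] world [ 0.4457 -0.34    0.1759] toolY vs -slicerY deg -0.18 F [ 0.4 -0.2  0.4] open 0.504 grip 0.0 q6 0.25
[-0.13061044 -0.14287843] [-0.10952387 -0.12875787]
```

The lock moved 21 mm to its stop. Now I push the hopper's blade-side wall with closed fingers, low and central.

```bash
python3 -m crank '[{"x":4.2,"y":0.4,"z":0,"turn":0},{"x":4.2,"y":0.4,"z":0,"turn":0},{"x":4.0,"y":0.4,"z":0,"turn":0},{"x":0,"y":0,"z":0,"turn":0},{"x":0,"y":0,"z":0,"turn":0}]' 0 >/dev/null
python3 -c 'from h import *;st()'
python3 -m crank '[{"x":0,"y":0,"z":4,"turn":0},{"x":0,"y":0,"z":3,"turn":0},{"x":0,"y":0,"z":1.8,"turn":0},{"x":0,"y":0,"z":0,"turn":0},{"x":0,"y":0,"z":0,"turn":0}]' |grep force
python3 -c 'from h import *;st()'
```

```text
t 7.2 slicer xyz [-0.0007 -0.1463  0.1685] world [ 0.5561 -0.284   0.1685] toolY vs -slicerY deg -0.08 F [-0.4  1.1 -0.1] open -0.001 grip 0.0 q6 0.44
contact_force: [0.4, 0.5, -0.4]
grasp_force: 0.0
t 7.8 slicer xyz [-0.0015 -0.1475  0.0831] world [ 0.5559 -0.2854  0.0831] toolY vs -slicerY deg -0.22 F [ 0.4  0.5 -0.4] open 0.002 grip 0.0 q6 0.44
```

```bash
python3 -m crank '[{"x":0,"y":-1,"z":0,"turn":0},{"x":0,"y":-1,"z":0,"turn":0},{"x":0,"y":-1.5,"z":0,"turn":0},{"x":0,"y":-1.5,"z":0,"turn":0},{"x":0,"y":-1.5,"z":0,"turn":0}]' |grep force
python3 -m crank '[{"x":0,"y":-1.5,"z":0,"turn":0},{"x":0,"y":-1.5,"z":0,"turn":0},{"x":0,"y":-1.5,"z":0,"turn":0},{"x":0,"y":-1.5,"z":0,"turn":0},{"x":0,"y":-1,"z":0,"turn":0}]' |grep force
python3 -c 'from h import *;st()'
python3 -m crank '[{"x":0,"y":-1,"z":0,"turn":0},{"x":0,"y":-0.5,"z":0,"turn":0},{"x":0,"y":-0.5,"z":0,"turn":0},{"x":0,"y":0,"z":0,"turn":0}]' |grep force
python3 -c 'from h import *;st()'
```

```text
contact_force: [0.9, -2.4, 1.9]
grasp_force: 1.3
contact_force: [2.7, -1.9, 2.0]
grasp_force: 1.2
t 8.8 slicer xyz [-0.     -0.0109  0.0831] world [ 0.4872 -0.1674  0.0831] toolY vs -slicerY deg -0.12 F [ 2.7 -1.9  2. ] open 0.004 grip 1.2 q6 0.56
contact_force: [0.1, -0.9, 0.3]
grasp_force: 0.0
t 9.2 slicer xyz [-0.0004  0.0085  0.0827] world [ 0.4769 -0.1509  0.0827] toolY vs -slicerY deg -0.13 F [ 0.1 -0.9  0.3] open -0.000 grip 0.0 q6 0.58
```

```bash
python3 -m crank '[{"x":0,"y":-0.4,"z":0,"turn":0},{"x":0,"y":-0.3,"z":0,"turn":0},{"x":0,"y":-0.3,"z":0,"turn":0},{"x":0,"y":0,"z":0,"turn":0}]' |grep force
python3 -c 'from h import *;st()'
```

```text
contact_force: [15.7, -26.1, -18.8]
grasp_force: 14.5
t 9.6 slicer xyz [-0.0004  0.0101  0.0836] world [ 0.4761 -0.1495  0.0836] toolY vs -slicerY deg -0.17 F [ 15.7 -26.1 -18.8] open -0.002 grip 14.5 q6 0.59
```

```bash
python3 -m crank '[{"x":0,"y":1.2,"z":0,"turn":0},{"x":0,"y":0,"z":-4,"turn":0},{"x":0,"y":0,"z":-4,"turn":0},{"x":0,"y":0,"z":-4,"turn":0},{"x":0,"y":0,"z":-4,"turn":0}]' |grep force
python3 - <<'E'
from h import *
st()
def plane(n,uv,z):
    c=manip.camera_model(n);K=np.array(c['mtx']);T=np.linalg.inv(np.array(c['world_to_cam']))
    d=np.c_[uv,np.ones(len(uv))]@np.linalg.inv(K).T@T[:3,:3].T;t=(z-T[2,3])/d[:,2];return (T[:3,3]+t[:,None]*d)[:,:2]
def sh(n,m,z,nm,k=None):
    v,u=np.nonzero(m);p=plane(n,np.c_[u,v].astype(float),z).astype(np.float32)
    c=p.mean(0);w,V=np.linalg.eigh(np.cov(p.T));r=cv2.minAreaRect(p)
    print(n,nm,len(p),'mean',c.round(4),'axis deg',np.rad2deg(np.arctan2(V[1,1],V[0,1])).round(1),'dims~',(4*np.sqrt(w[::-1])).round(4),'rect',np.round(r[0],4),np.round(r[1],4),np.round(r[2],1))
for n in('top','side'):
    im,d=grab(n,'2');W=cloud(n,d);hsv=cv2.cvtColor(im,cv2.COLOR_RGB2HSV)
    def box(x0,x1,y0,y1,z0,z1):return (W[...,0]>x0)&(W[...,0]<x1)&(W[...,1]>y0)&(W[...,1]<y1)&(W[...,2]>z0)&(W[...,2]<z1)
    sh(n,(cv2.inRange(hsv,(33,70,20),(70,255,255))>0)&box(.4,.5,.16,.26,-.01,.1),.024,'lime')
    sh(n,(cv2.inRange(hsv,(20,110,60),(32,255,255))>0)&box(.44,.55,.21,.32,-.01,.1),.026,'lemon')
    sh(n,box(.37,.46,.11,.19,.015,.1),.028,'garlic')
    sh(n,box(.34,.52,.3,.5,.042,.08),.050,'guard bar')
    sh(n,box(.34,.52,.3,.5,.010,.08),.018,'guard flange')
    P=W[box(.34,.52,.3,.5,.042,.08)];print('bar cloud',P.mean(0).round(4),np.nanpercentile(P[:,2],[50,95]).round(4))
    m=box(.25,.7,-.4,.1,.113,.125);q=(W[m][:,:2]-O)@R;s=(abs(q[:,0])<.065)&(q[:,1]>.0)&(q[:,1]<.12);print('rim',np.percentile(q[s],[2,98],axis=0).round(4),s.sum())
E
```

```text
contact_force: [1.2, -0.2, 0.2]
grasp_force: 0.0
t 10.1 slicer xyz [-0.0005  0.006   0.2443] world [ 0.4781 -0.1531  0.2443] toolY vs -slicerY deg -0.17 F [ 1.2 -0.2  0.2] open 0.001 grip 0.0 q6 0.58
top lime 187 mean [0.4541 0.2079] axis deg 66.7 dims~ [0.0558 0.0448] rect [0.4547 0.208 ] [0.0421 0.0485] 6.3
top lemon 236 mean [0.4992 0.2645] axis deg 52.4 dims~ [0.0656 0.0494] rect [0.4991 0.2641] [0.0526 0.0526] 6.3
top garlic 248 mean [0.4181 0.1525] axis deg 47.5 dims~ [0.0794 0.0507] rect [0.4247 0.1615] [0.0861 0.0517] 51.6
top guard bar 126 mean [0.4294 0.3968] axis deg 87.4 dims~ [0.0728 0.0229] rect [0.4294 0.3968] [0.0627 0.0196] 88.2
top guard flange 993 mean [0.4293 0.3982] axis deg 87.3 dims~ [0.1407 0.099 ] rect [0.4296 0.3982] [0.1219 0.0857] 87.3
bar cloud [0.4293 0.3967 0.0502] [0.0499 0.0546]
rim [[-0.0544  0.0262]
 [ 0.0594  0.1056]] 190
side lime 134 mean [0.4542 0.2077] axis deg 51.9 dims~ [0.0704 0.0452] rect [0.4534 0.2071] [0.0655 0.0439] 48.2
side lemon 172 mean [0.4996 0.2627] axis deg 50.0 dims~ [0.0863 0.0533] rect [0.5007 0.2639] [0.0773 0.0493] 48.2
side garlic 240 mean [0.4199 0.1506] axis deg 50.4 dims~ [0.1122 0.0503] rect [0.4265 0.1582] [0.1074 0.0516] 47.6
side guard bar 63 mean [0.4263 0.3875] axis deg 84.4 dims~ [0.0758 0.0241] rect [0.4251 0.3883] [0.0669 0.0231] 87.7
side guard flange 504 mean [0.4276 0.391 ] axis deg 84.4 dims~ [0.1467 0.1007] rect [0.4282 0.3959] [0.1335 0.0872] 87.8
bar cloud [0.4281 0.3903 0.0477] [0.0477 0.0526]
rim [[-0.0569  0.0235]
 [ 0.0581  0.1021]] 191
```

```bash
python3 -c "
import cv2,numpy as np
a=cv2.imread('pics/top_2.png')[190:290,205:405];b=cv2.imread('pics/side_2.png')[170:310,230:430]
cv2.imwrite('pics/crop_b.png',np.vstack([cv2.resize(a,None,fx=2.4,fy=2.4,interpolation=2),cv2.resize(b,None,fx=2.4,fy=2.4,interpolation=2)]))"
```

```text
(no output)
```

View pics/crop_b.png

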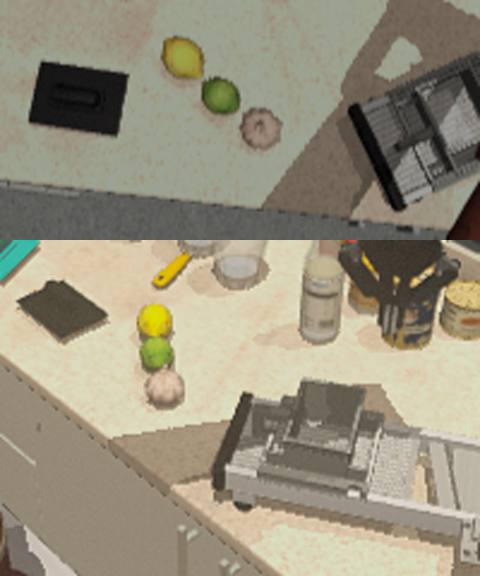

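The picture shows the carriage at the run-in stop, with the rim centre at slicer y ≈ 0.0645. The lime lies between the lemon and the garlic, its long axis at about 55–65°. I go to the lime with the fingers closing across that line.

```bash
python3 -m crank '[{"x":0,"y":0,"z":0,"turn":-0.128},{"x":0,"y":0,"z":0,"turn":-0.128},{"x":0,"y":0,"z":0,"turn":-0.128},{"x":0,"y":0,"z":0,"turn":-0.128}]' 100 >/dev/null
python3 -m crank '[{"x":3.7,"y":-2.5,"z":0,"turn":0},{"x":3.7,"y":-2.5,"z":0,"turn":0},{"x":3.7,"y":-2.5,"z":0,"turn":0},{"x":3.7,"y":-2.5,"z":0,"turn":0},{"x":3.7,"y":-2.5,"z":0,"turn":0}]' >/dev/null
python3 -m crank '[{"x":3.7,"y":-2.5,"z":0,"turn":0},{"x":3.7,"y":-2.5,"z":0,"turn":0},{"x":3.7,"y":-2.5,"z":0,"turn":0},{"x":0,"y":0,"z":0,"turn":0},{"x":0,"y":0,"z":0,"turn":0}]' >/dev/null
cat >> h.py <<'E'
def to(x,y):
    s=manip.state();p=s['tool_pos'];w,a,b,c=s['tool_rot']
    X=np.array([1-2*(b*b+c*c),2*(a*b+w*c)]);Y=np.array([2*(a*b-w*c),1-2*(a*a+c*c)]);d=np.array([x,y])-p[:2]
    print('tool shift cm x %.2f y %.2f  toolY angle %.1f'%(100*d@X,100*d@Y,np.rad2deg(np.arctan2(Y[1],Y[0]))),'z',p[2].round(4))
E
python3 -c 'from h import *;st();to(.4535,.2065)'
```

```text
t 11.6 slicer xyz [0.1604 0.3253 0.2422] world [0.4525 0.2035 0.2422] toolY vs -slicerY deg 29.31 F [ 0.6 -0.   0.5] open 1.000 grip 0.0 q6 0.79
tool shift cm x 0.31 y -0.06  toolY angle -29.8 z 0.2422
```

```bash
python3 -m crank '[{"x":0.3,"y":0,"z":4,"turn":0},{"x":0,"y":0,"z":4.5,"turn":0},{"x":0,"y":0,"z":4.5,"turn":0},{"x":0,"y":0,"z":4,"turn":0},{"x":0,"y":0,"z":0,"turn":0}]' >/dev/null
python3 -c 'from h import *;st();to(.4535,.2065);grab("side","3");grab("top","3")
a=cv2.imread("pics/top_3.png")[190:290,240:380];b=cv2.imread("pics/side_3.png")[140:280,230:370]
cv2.imwrite("pics/crop_c.png",np.vstack([cv2.resize(a,None,fx=2.4,fy=2.4,interpolation=2),cv2.resize(b,None,fx=2.4,fy=2.4,interpolation=2)]))'
```

```text
t 12.1 slicer xyz [0.1573 0.3259 0.0664] world [0.4496 0.2025 0.0664] toolY vs -slicerY deg 29.04 F [-0.2 -1.2 -1.1] open 1.000 grip 0.0 q6 0.80
tool shift cm x 0.55 y 0.14  toolY angle -30.1 z 0.0664
```

View pics/crop_c.png

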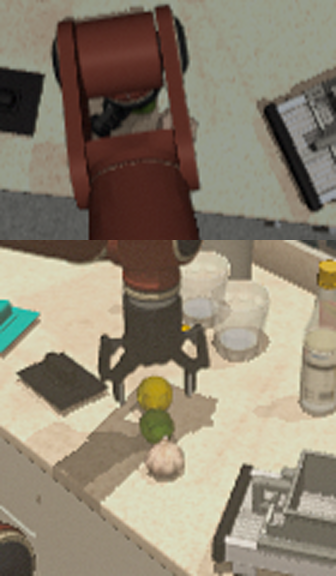

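The side view shows the open fingers straddling the fruit line, lemon at crop (155,393) and lime at (155,427). The tips are still 6 cm up, which accounts for the offset between them. I correct 5 mm and go down.

```bash
python3 -m crank '[{"x":0.45,"y":0.1,"z":0,"turn":0},{"x":0,"y":0,"z":1,"turn":0},{"x":0,"y":0,"z":0,"turn":0},{"x":0,"y":0,"z":0,"turn":0}]' |grep force
python3 -c 'from h import *;st();to(.4535,.2065)
c=manip.camera_model("side");p=np.array(c["world_to_cam"])@np.r_[manip.state()["tool_pos"],1];u=np.array(c["mtx"])@p[:3];print(u[:2]/u[2])'
```

```text
contact_force: [-0.2, 0.8, -1.0]
grasp_force: 0.0
t 12.6 slicer xyz [0.1681 0.3272 0.0638] world [0.4582 0.2091 0.0638] toolY vs -slicerY deg 29.19 F [-0.2  0.8 -1. ] open 0.997 grip 0.0 q6 0.80
tool shift cm x -0.46 y -0.27  toolY angle -30.0 z 0.0638
[294.82701329 206.61045033]
```

```bash
for i in 1 2; do python3 -m crank '[{"x":0,"y":0,"z":0,"turn":0},{"x":0,"y":0,"z":0,"turn":0}]' >/dev/null
python3 -c 'from h import *;st();to(.4535,.2065)'; done
```

```text
t 12.8 slicer xyz [0.168  0.3272 0.0636] world [0.4581 0.2091 0.0636] toolY vs -slicerY deg 29.19 F [ 0.4 -0.2 -0.3] open 0.999 grip 0.0 q6 0.80
tool shift cm x -0.45 y -0.27  toolY angle -30.0 z 0.0636
t 12.9 slicer xyz [0.1679 0.3272 0.0634] world [0.4579 0.209  0.0634] toolY vs -slicerY deg 29.19 F [-0.3  0.1 -0.1] open 0.997 grip 0.0 q6 0.80
tool shift cm x -0.44 y -0.26  toolY angle -30.0 z 0.0634
```

```bash
python3 -m crank '[{"x":-0.45,"y":-0.25,"z":0,"turn":0},{"x":0,"y":0,"z":2,"turn":0},{"x":0,"y":0,"z":1.5,"turn":0},{"x":0,"y":0,"z":0,"turn":0},{"x":0,"y":0,"z":0,"turn":0}]' |grep force
python3 -c 'from h import *;st();to(.4535,.2065)'
```

```text
contact_force: [-0.2, -0.3, -0.1]
grasp_force: 0.0
t 13.4 slicer xyz [0.1624 0.3272 0.0283] world [0.4532 0.2062 0.0283] toolY vs -slicerY deg 29.18 F [-0.2 -0.3 -0.1] open 0.997 grip 0.0 q6 0.80
tool shift cm x 0.04 y 0.01  toolY angle -30.0 z 0.0283
```

```bash
python3 -m crank '[{"x":0,"y":0,"z":1.2,"turn":0},{"x":0,"y":0,"z":1.0,"turn":0},{"x":0,"y":0,"z":0,"turn":0},{"x":0,"y":0,"z":0,"turn":0}]' |grep force
python3 -c 'from h import *;st()'
python3 -m crank '[{"x":0,"y":0,"z":0,"turn":0},{"x":0,"y":0,"z":0,"turn":0},{"x":0,"y":0,"z":0,"turn":0},{"x":0,"y":0,"z":0,"turn":0},{"x":0,"y":0,"z":0,"turn":0}]' 0|grep force
python3 -c 'from h import *;st()'
```

```text
contact_force: [0.2, 0.3, 0.5]
grasp_force: 0.0
t 13.8 slicer xyz [0.1623 0.3273 0.0058] world [0.4531 0.2062 0.0058] toolY vs -slicerY deg 29.18 F [0.2 0.3 0.5] open 1.001 grip 0.0 q6 0.80
contact_force: [0.2, 0.2, 4.2]
grasp_force: 61.3
t 14.3 slicer xyz [0.1637 0.3269 0.0073] world [0.4545 0.2066 0.0073] toolY vs -slicerY deg 29.18 F [0.2 0.2 4.2] open 0.518 grip 61.3 q6 0.80
```

```bash
python3 -m crank '[{"x":0,"y":0,"z":-2,"turn":0},{"x":0,"y":0,"z":-4,"turn":0},{"x":0,"y":0,"z":-4,"turn":0},{"x":0,"y":0,"z":-4,"turn":0},{"x":0,"y":0,"z":-4,"turn":0}]' |grep grasp
python3 -m crank '[{"x":0,"y":0,"z":0,"turn":-0.133},{"x":0,"y":0,"z":0,"turn":-0.133},{"x":0,"y":0,"z":0,"turn":-0.133},{"x":0,"y":0,"z":0,"turn":-0.133}]' |grep grasp
python3 -m crank '[{"x":0,"y":0,"z":0,"turn":-0.133},{"x":0,"y":0,"z":0,"turn":-0.133},{"x":0,"y":0,"z":0,"turn":-0.133},{"x":0,"y":0,"z":0,"turn":-0.133}]' |grep grasp
python3 -c 'from h import *;st();to(*s2w([.001,.0645]))'
```

```text
grasp_force: 61.4
grasp_force: 61.3
grasp_force: 61.3
t 15.7 slicer xyz [0.1621 0.3273 0.1855] world [0.4529 0.2062 0.1855] toolY vs -slicerY deg 90.46 F [-0.9  0.  -0.3] open 0.519 grip 61.3 q6 -0.27
tool shift cm x -26.15 y -16.32  toolY angle 31.3 z 0.1855
```

```bash
python3 -m crank '[{"x":-3.2,"y":-2.0,"z":0,"turn":0},{"x":-3.2,"y":-2.0,"z":0,"turn":0},{"x":-3.2,"y":-2.0,"z":0,"turn":0},{"x":-3.2,"y":-2.0,"z":0,"turn":0}]' |grep grasp
python3 -m crank '[{"x":-3.2,"y":-2.0,"z":0,"turn":0},{"x":-3.2,"y":-2.0,"z":0,"turn":0},{"x":-3.2,"y":-2.0,"z":0,"turn":0},{"x":-3.2,"y":-2.0,"z":0,"turn":0}]' |grep grasp
python3 -m crank '[{"x":0,"y":0,"z":0,"turn":0},{"x":0,"y":0,"z":0,"turn":0},{"x":0,"y":0,"z":0,"turn":0}]' |grep grasp
python3 -c '
from h import *;st();to(*s2w([.001,.0645]))
im,d=grab("side","4");a=im[160:320,240:440,::-1];cv2.imwrite("pics/crop_d.png",cv2.resize(a,None,fx=3,fy=3,interpolation=2))'
```

```text
grasp_force: 61.4
grasp_force: 61.4
grasp_force: 61.4
t 16.8 slicer xyz [0.0036 0.0716 0.1858] world [ 0.4479 -0.0947  0.1858] toolY vs -slicerY deg 90.19 F [ 0.4 -0.1 -0.8] open 0.521 grip 61.4 q6 -0.91
tool shift cm x -0.71 y -0.26  toolY angle 31.0 z 0.1858
```

View pics/crop_d.png

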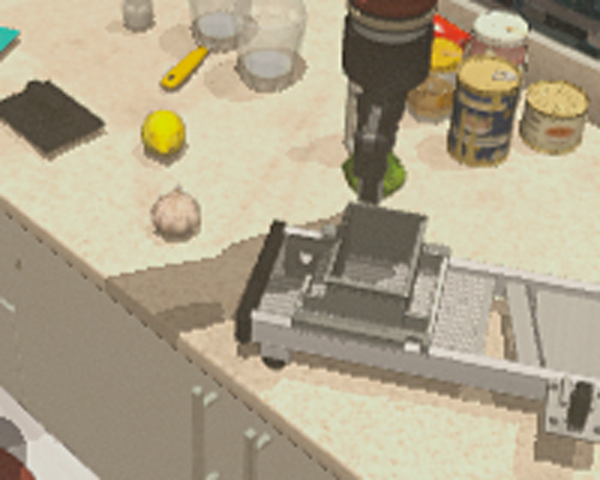

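The lime is held between the fingers at crop (375,175), above the hopper at (380,235). Lemon and garlic are undisturbed. I centre and lower it.

```bash
python3 -m crank '[{"x":-0.7,"y":-0.25,"z":0,"turn":0},{"x":0,"y":0,"z":2,"turn":0},{"x":0,"y":0,"z":1.5,"turn":0},{"x":0,"y":0,"z":0,"turn":0},{"x":0,"y":0,"z":0,"turn":0}]' |grep force
python3 -c 'from h import *;st();to(*s2w([.001,.0645]))'
python3 -m crank '[{"x":0,"y":0,"z":1.5,"turn":0},{"x":0,"y":0,"z":1.5,"turn":0},{"x":0,"y":0,"z":0,"turn":0}]' |grep force
python3 -c 'from h import *;st();to(*s2w([.001,.0645]))'
```

```text
contact_force: [0.9, -0.6, -0.3]
grasp_force: 61.4
t 17.3 slicer xyz [0.0008 0.0642 0.1508] world [ 0.4494 -0.1025  0.1508] toolY vs -slicerY deg 90.18 F [ 0.9 -0.6 -0.3] open 0.516 grip 61.4 q6 -0.93
tool shift cm x 0.03 y 0.02  toolY angle 31.0 z 0.1508
contact_force: [-0.4, 0.8, -0.8]
grasp_force: 61.4
t 17.6 slicer xyz [-0.0004  0.0654  0.1181] world [ 0.4477 -0.102   0.1181] toolY vs -slicerY deg 90.14 F [-0.4  0.8 -0.8] open 0.516 grip 61.4 q6 -0.93
tool shift cm x -0.09 y 0.14  toolY angle 31.0 z 0.1181
```

```bash
python3 -m crank '[{"x":0,"y":0,"z":1.5,"turn":0},{"x":0,"y":0,"z":1.5,"turn":0},{"x":0,"y":0,"z":0,"turn":0}]' |grep force
python3 -m crank '[{"x":0,"y":0,"z":1,"turn":0},{"x":0,"y":0,"z":1.2,"turn":0},{"x":0,"y":0,"z":0,"turn":0}]' |grep force
python3 -c 'from h import *;st();to(*s2w([.001,.0645]))'
python3 -m crank '[{"x":0,"y":0,"z":0,"turn":0},{"x":0,"y":0,"z":0,"turn":0},{"x":0,"y":0,"z":0,"turn":0}]' 68|grep force
python3 -m crank '[{"x":0,"y":0,"z":-1,"turn":0},{"x":0,"y":0,"z":-2,"turn":0},{"x":0,"y":0,"z":-4,"turn":0},{"x":0,"y":0,"z":-4,"turn":0},{"x":0,"y":0,"z":-4,"turn":0}]'|grep force
python3 -c 'from h import *;st()'
```

```text
contact_force: [-0.8, -0.2, -1.5]
grasp_force: 61.4
contact_force: [-0.0, 0.1, 0.2]
grasp_force: 62.5
t 18.2 slicer xyz [0.0012 0.0633 0.0691] world [ 0.4502 -0.1031  0.0691] toolY vs -slicerY deg 90.16 F [-0.   0.1  0.2] open 0.521 grip 62.5 q6 -0.93
tool shift cm x 0.12 y -0.02  toolY angle 31.0 z 0.0691
contact_force: [3.8, 2.0, 1.5]
grasp_force: 1.5
contact_force: [0.2, -0.5, -0.4]
grasp_force: 0.0
t 19.0 slicer xyz [0.     0.0643 0.2208] world [ 0.4486 -0.1028  0.2208] toolY vs -slicerY deg 90.14 F [ 0.2 -0.5 -0.4] open 0.681 grip 0.0 q6 -0.93
```

```bash
python3 -m crank '[{"x":0,"y":0,"z":0,"turn":0.147},{"x":0,"y":0,"z":0,"turn":0.147},{"x":0,"y":0,"z":0,"turn":0.147},{"x":0,"y":0,"z":0,"turn":0.147}]' 60|grep force
python3 -c 'from h import *;st();to(.429,.397)'
```

```text
contact_force: [-0.1, 0.2, 0.2]
grasp_force: 0.0
t 19.4 slicer xyz [2.000e-04 6.400e-02 2.196e-01] world [ 0.449  -0.1029  0.2196] toolY vs -slicerY deg 56.09 F [-0.1  0.2  0.2] open 0.597 grip 0.0 q6 -0.33
tool shift cm x 49.81 y -4.66  toolY angle -3.1 z 0.2196
```

```bash
python3 -m crank '[{"x":4.5,"y":-0.42,"z":0,"turn":0},{"x":4.5,"y":-0.42,"z":0,"turn":0},{"x":4.5,"y":-0.42,"z":0,"turn":0},{"x":4.5,"y":-0.42,"z":0,"turn":0},{"x":4.5,"y":-0.42,"z":0,"turn":0}]' >/dev/null
python3 -m crank '[{"x":4.5,"y":-0.42,"z":0,"turn":0},{"x":4.5,"y":-0.42,"z":0,"turn":0},{"x":4.5,"y":-0.42,"z":0,"turn":0},{"x":4.5,"y":-0.42,"z":0,"turn":0},{"x":4.5,"y":-0.42,"z":0,"turn":0}]' >/dev/null
python3 -m crank '[{"x":4.5,"y":-0.42,"z":0,"turn":0},{"x":0,"y":0,"z":0,"turn":0},{"x":0,"y":0,"z":0,"turn":0},{"x":0,"y":0,"z":0,"turn":0}]' >/dev/null
python3 - <<'E'
from h import *
st();to(.429,.397)
for n in('top','side'):
    im,d=grab(n,'5');W=cloud(n,d);hsv=cv2.cvtColor(im,cv2.COLOR_RGB2HSV)
    q=(W[...,:2]-O)@R
    m=(cv2.inRange(hsv,(33,60,15),(70,255,255))>0)&(abs(q[...,0])<.08)&(abs(q[...,1]-.065)<.06)
    print(n,'lime',m.sum(),q[m].mean(0).round(4),np.nanmax(W[m][:,2]) if m.any() else '')
    m=(W[...,2]>.113)&(W[...,2]<.125)&(abs(q[...,0])<.065)&(q[...,1]>0)&(q[...,1]<.12);print('rim',np.percentile(q[m],[2,98],axis=0).round(4))
E
```

```text
t 20.8 slicer xyz [0.2353 0.5011 0.2193] world [0.4267 0.3928 0.2193] toolY vs -slicerY deg 56.42 F [-0.6 -0.7  0.2] open 0.599 grip 0.0 q6 0.66
tool shift cm x 0.43 y 0.21  toolY angle -2.7 z 0.2193
top lime 208 [0.     0.0688] 0.10391330498064733
rim [[-0.055   0.0263]
 [ 0.0592  0.1057]]
side lime 152 [-0.0052  0.0636] 0.11493264931726088
rim [[-0.0568  0.0236]
 [ 0.0578  0.1021]]
```

```bash
python3 - <<'E'
from h import *
d=np.load('/tmp/top.npy');W=cloud('top',d);im=cv2.imread('pics/top_5.png');hsv=cv2.cvtColor(im,cv2.COLOR_BGR2HSV);q=(W[...,:2]-O)@R
m=(cv2.inRange(hsv,(33,60,15),(70,255,255))>0)&(abs(q[...,0])<.08)&(abs(q[...,1]-.065)<.06)
z=W[m][:,2];print(np.percentile(z,[5,25,50,75,90,97]).round(4),q[m].min(0).round(3),q[m].max(0).round(3))
E
python3 -m crank '[{"x":0.43,"y":0.2,"z":3,"turn":0},{"x":0,"y":0,"z":4,"turn":0},{"x":0,"y":0,"z":3,"turn":0},{"x":0,"y":0,"z":2,"turn":0},{"x":0,"y":0,"z":0,"turn":0}]' |grep force
python3 -m crank '[{"x":0,"y":0,"z":0,"turn":0},{"x":0,"y":0,"z":0,"turn":0}]' |grep force
python3 -c 'from h import *;st();to(.429,.397)'
```

```text
[0.0793 0.0863 0.0911 0.0948 0.0977 0.0999] [-0.022  0.032] [0.023 0.092]
contact_force: [0.4, 0.5, 0.2]
grasp_force: 0.0
contact_force: [0.5, 0.4, 0.8]
grasp_force: 0.0
t 21.6 slicer xyz [0.2413 0.504  0.1016] world [0.4303 0.3984 0.1016] toolY vs -slicerY deg 56.42 F [0.5 0.4 0.8] open 0.601 grip 0.0 q6 0.67
tool shift cm x -0.14 y -0.12  toolY angle -2.7 z 0.1016
```

```bash
python3 -m crank '[{"x":-0.1,"y":-0.1,"z":2.5,"turn":0},{"x":0,"y":0,"z":2.5,"turn":0},{"x":0,"y":0,"z":1.5,"turn":0},{"x":0,"y":0,"z":0,"turn":0},{"x":0,"y":0,"z":0,"turn":0}]' |grep force
python3 -c 'from h import *;st();to(.429,.397)'
```

```text
contact_force: [-0.5, 0.2, 0.1]
grasp_force: 0.0
t 22.1 slicer xyz [0.2394 0.5041 0.0354] world [0.4286 0.3975 0.0354] toolY vs -slicerY deg 56.45 F [-0.5  0.2  0.1] open 0.601 grip 0.0 q6 0.67
tool shift cm x -0.05 y 0.04  toolY angle -2.7 z 0.0354
```

```bash
python3 -m crank '[{"x":0,"y":0,"z":1,"turn":0},{"x":0,"y":0,"z":0,"turn":0}]' |grep force
python3 -c 'from h import *;st()'
python3 -m crank '[{"x":0,"y":0,"z":0,"turn":0},{"x":0,"y":0,"z":0,"turn":0},{"x":0,"y":0,"z":0,"turn":0},{"x":0,"y":0,"z":0,"turn":0},{"x":0,"y":0,"z":0,"turn":0}]' 0|grep force
python3 -c 'from h import *;st()'
```

```text
contact_force: [-0.5, 0.1, -0.2]
grasp_force: 0.0
t 22.3 slicer xyz [0.2385 0.5041 0.0241] world [0.4279 0.397  0.0241] toolY vs -slicerY deg 56.46 F [-0.5  0.1 -0.2] open 0.600 grip 0.0 q6 0.67
contact_force: [-0.2, 0.2, 3.6]
grasp_force: 60.1
t 22.8 slicer xyz [0.2392 0.5041 0.0251] world [0.4285 0.3975 0.0251] toolY vs -slicerY deg 56.46 F [-0.2  0.2  3.6] open 0.219 grip 60.1 q6 0.67
```

```bash
python3 -m crank '[{"x":0,"y":0,"z":-2,"turn":0},{"x":0,"y":0,"z":-4,"turn":0},{"x":0,"y":0,"z":-4,"turn":0},{"x":0,"y":0,"z":-4,"turn":0},{"x":0,"y":0,"z":-3,"turn":0}]' |grep force
python3 -m crank '[{"x":0,"y":0,"z":0,"turn":0.141},{"x":0,"y":0,"z":0,"turn":0.141},{"x":0,"y":0,"z":0,"turn":0.141},{"x":0,"y":0,"z":0,"turn":0.141},{"x":0,"y":0,"z":0,"turn":0.141}]' |grep grasp
python3 -m crank '[{"x":0,"y":0,"z":0,"turn":0.141},{"x":0,"y":0,"z":0,"turn":0.141},{"x":0,"y":0,"z":0,"turn":0},{"x":0,"y":0,"z":0,"turn":0}]' |grep grasp
python3 -c 'from h import *;st();to(*s2w([.001,.0645]))'
```

```text
contact_force: [0.8, 0.6, -1.9]
grasp_force: 59.4
grasp_force: 59.5
grasp_force: 59.5
t 24.2 slicer xyz [0.2379 0.5041 0.1933] world [0.4274 0.3967 0.1933] toolY vs -slicerY deg 0.07 F [-0.8  0.9 -1.7] open 0.219 grip 59.5 q6 1.65
tool shift cm x -23.75 y 43.92  toolY angle -59.1 z 0.1933
```

```bash
python3 -m crank '[{"x":-2.1,"y":3.9,"z":0,"turn":0},{"x":-2.1,"y":3.9,"z":0,"turn":0},{"x":-2.1,"y":3.9,"z":0,"turn":0},{"x":-2.1,"y":3.9,"z":0,"turn":0},{"x":-2.1,"y":3.9,"z":0,"turn":0}]' |grep grasp
python3 -m crank '[{"x":-2.1,"y":3.9,"z":0,"turn":0},{"x":-2.1,"y":3.9,"z":0,"turn":0},{"x":-2.1,"y":3.9,"z":0,"turn":0},{"x":-2.1,"y":3.9,"z":0,"turn":0},{"x":-2.1,"y":3.9,"z":0,"turn":0}]' |grep grasp
python3 -m crank '[{"x":-1.8,"y":3.4,"z":0,"turn":0},{"x":0,"y":0,"z":0,"turn":0},{"x":0,"y":0,"z":0,"turn":0},{"x":0,"y":0,"z":0,"turn":0}]' |grep grasp
python3 -c 'from h import *;st();to(*s2w([.001,.0645]))'
```

```text
grasp_force: 59.7
grasp_force: 59.7
grasp_force: 59.9
t 25.6 slicer xyz [0.0101 0.0813 0.194 ] world [ 0.4486 -0.083   0.194 ] toolY vs -slicerY deg 0.01 F [-0.1  1.1 -1. ] open 0.218 grip 59.9 q6 0.69
tool shift cm x -0.91 y 1.68  toolY angle -59.1 z 0.194
```

```bash
python3 -m crank '[{"x":-0.9,"y":1.7,"z":2,"turn":0},{"x":0,"y":0,"z":2,"turn":0},{"x":0,"y":0,"z":0,"turn":0},{"x":0,"y":0,"z":0,"turn":0},{"x":0,"y":0,"z":0,"turn":0}]' |grep force
python3 - <<'E'
from h import *
st();to(*s2w([.001,.0645]))
im,d=grab("side","6");a=im[180:310,280:430,::-1];cv2.imwrite("pics/crop_e.png",cv2.resize(a,None,fx=4,fy=4,interpolation=2))
W=cloud('side',d);q=(W[...,:2]-O)@R
m=(W[...,2]>.140)&(W[...,2]<.157)&(abs(q[...,0])<.1)&(abs(q[...,1]-.065)<.08)&(im.max(-1)<90);print('flange',np.percentile(q[m],[2,98],axis=0).round(4),m.sum())
E
```

```text
contact_force: [0.4, -0.1, -1.8]
grasp_force: 59.9
t 26.1 slicer xyz [0.0017 0.0635 0.1556] world [ 0.4505 -0.1026  0.1556] toolY vs -slicerY deg 0.00 F [ 0.4 -0.1 -1.8] open 0.223 grip 59.9 q6 0.65
tool shift cm x -0.07 y -0.10  toolY angle -59.1 z 0.1556
flange [[-0.0606  0.022 ]
 [ 0.0487  0.1037]] 624
```

View pics/crop_e.png

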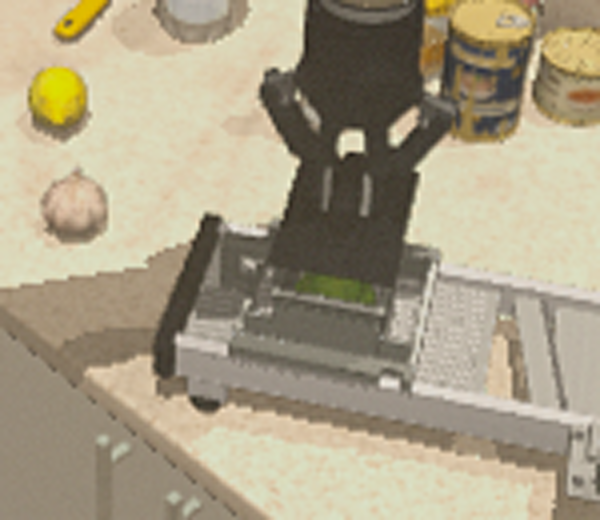

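The guard sits square over the hopper, with its flange from crop (270,270) to (395,290) and the lime visible inside. Flange centre y is 0.063 against 0.0645 for the hopper. I lower it.

```bash
python3 -m crank '[{"x":-0.05,"y":-0.1,"z":0.8,"turn":0},{"x":0,"y":0,"z":0.5,"turn":0},{"x":0,"y":0,"z":0.4,"turn":0},{"x":0,"y":0,"z":0,"turn":0},{"x":0,"y":0,"z":0,"turn":0}]' |grep force
python3 -c 'from h import *;st();to(*s2w([.001,.0645]))'
python3 -m crank '[{"x":0,"y":0,"z":0.4,"turn":0},{"x":0,"y":0,"z":0.3,"turn":0},{"x":0,"y":0,"z":0.2,"turn":0},{"x":0,"y":0,"z":0,"turn":0},{"x":0,"y":0,"z":0,"turn":0}]' |grep force
python3 -c 'from h import *;st();to(*s2w([.001,.0645]))'
```

```text
contact_force: [0.8, -0.2, -1.7]
grasp_force: 59.9
t 26.6 slicer xyz [0.0002 0.0645 0.1371] world [ 0.4487 -0.1025  0.1371] toolY vs -slicerY deg -0.10 F [ 0.8 -0.2 -1.7] open 0.224 grip 59.9 q6 0.65
tool shift cm x 0.08 y 0.00  toolY angle -59.3 z 0.1371
contact_force: [-2.4, 0.1, 3.5]
grasp_force: 60.7
t 27.1 slicer xyz [0.0004 0.064  0.1291] world [ 0.4491 -0.1028  0.1291] toolY vs -slicerY deg -0.10 F [-2.4  0.1  3.5] open 0.222 grip 60.7 q6 0.65
tool shift cm x 0.06 y -0.05  toolY angle -59.2 z 0.1291
```

Seated: contact at exactly the expected height (0.129). I release and retreat.

```bash
python3 -m crank '[{"x":0,"y":0,"z":0,"turn":0},{"x":0,"y":0,"z":0,"turn":0},{"x":0,"y":0,"z":0,"turn":0},{"x":0,"y":0,"z":0,"turn":0}]' 55|grep force
python3 -m crank '[{"x":0,"y":0,"z":-1,"turn":0},{"x":0,"y":0,"z":-3,"turn":0},{"x":0,"y":0,"z":-4,"turn":0},{"x":0,"y":0,"z":-4,"turn":0},{"x":0,"y":0,"z":-3,"turn":0}]'|grep force
python3 -m crank '[{"x":4,"y":-3,"z":0,"turn":0},{"x":4,"y":-3,"z":0,"turn":0},{"x":4,"y":-3,"z":0,"turn":0},{"x":4,"y":-3,"z":0,"turn":0},{"x":0,"y":0,"z":0,"turn":0}]'|grep force
python3 - <<'E'
from h import *
st()
for n in('top','side'):
    im,d=grab(n,'7');W=cloud(n,d);q=(W[...,:2]-O)@R;r=(abs(q[...,0])<.1)&(abs(q[...,1]-.065)<.07)
    m=r&(W[...,2]>.118)&(W[...,2]<.131);A=np.c_[q[m],np.ones(m.sum())];f=np.linalg.lstsq(A,W[m][:,2],rcond=None)[0]
    print(n,'flange z',np.median(W[m][:,2]).round(4),'tilt',f[:2].round(3),np.percentile(q[m],[2,98],axis=0).round(4))
    m=r&(W[...,2]>.146)&(W[...,2]<.17);print('bar',q[m].mean(0).round(4),W[m][:,2].mean().round(4),m.sum())
    if n=='side':
        a=im[180:330,280:480,::-1];cv2.imwrite("pics/crop_f.png",cv2.resize(a,None,fx=3,fy=3,interpolation=2))
E
```

```text
contact_force: [0.1, 0.3, 0.1]
grasp_force: 0.0
contact_force: [1.5, -0.1, 1.7]
grasp_force: 0.0
contact_force: [-0.3, -0.3, 0.1]
grasp_force: 0.0
t 28.6 slicer xyz [0.1637 0.1878 0.2788] world [0.5258 0.0872 0.2788] toolY vs -slicerY deg 0.29 F [-0.3 -0.3  0.1] open 0.549 grip 0.0 q6 1.05
top flange z 0.1228 tilt [-0.002 -0.003] [[-0.0589  0.0251]
 [ 0.0584  0.1076]]
bar [-0.0004  0.0671] 0.1541 153
side flange z 0.1213 tilt [ 0.001 -0.001] [[-0.0607  0.0214]
 [ 0.0556  0.1038]]
bar [-0.0067  0.0626] 0.1528 114
```

View pics/crop_f.png

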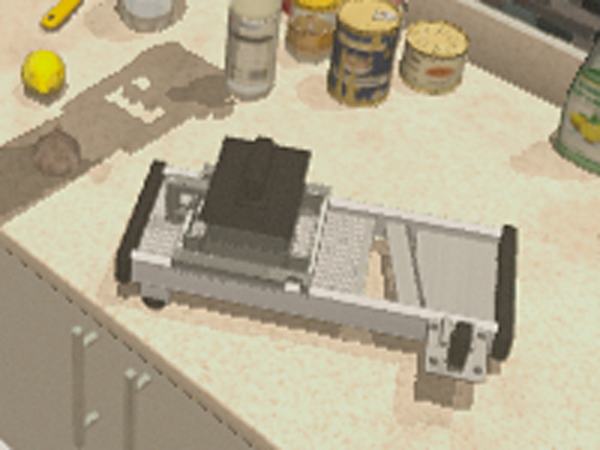

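The guard lies flat on the hopper at crop (255,195), with the flange top at z ≈ 0.122 and no tilt. The carriage is at its stop, the lock at (460,343) is drawn out, and the arm is clear of everything. I hand in.

```bash
python3 -c 'from plant import manip;print(manip.job_done())'
```

```text
the job is handed in; nothing more can be done
None
```

I handed the job in at about 29 s; no verdict came back. By my last measurements the lock is drawn out, the carriage is at its stop, the lime is in the hopper and the guard sits flat on the rim; the lemon, garlic and bottle were not touched.

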